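# Shut the light shutter and index the filter dial four clicks

## Robot

A 7-joint arm with a two-finger parallel gripper is mounted at the origin on the work surface. World frame = base frame: x ahead of the robot, y to its left, z up, the work surface at z = 0. Lengths are in m, angles in rad, forces in N, time in s.
With the tool pointing down it reaches from about 0.4 to 0.9 m from the base axis. Payload 5.6 kg.
Tool frame: the origin (TCP) lies on the front face of the gripper's body, between the roots of the fingers; the fingertips stand 88 mm ahead of it and the grasp point (between the pads) lies 69 mm ahead of it; z points along the fingers, y is the direction in which the jaws open and shut (so a half turn about z gives the same grasp; the last joint's range is limited). The gripper opens to 92 mm and grips with 3 to 60 N. Pads are 20 mm wide; open, the fingers measure 128 mm over their backs; the gripper's body (75 mm by 189 mm) begins 69 mm behind the grasp point.
Start: joints at [1.251, 0.468, -0.012, 1.603, 0.006, 1.071, -0.056], TCP at [0.178, -0.625, 0.303] pointing down, gripper open.
Joint ranges: [-2.53, 2.53], [-0.31, 2.02], [-1.57, 1.55], [0.28, 2.44], [-1.29, 4.43], [0.15, 1.84], [-2.92, 2.92]. Speed limits (rad/s): [2.57, 2.57, 3.14, 3.14, 3.14, 3.14, 3.14].

## Interface

Orientations are given as a unit quaternion [x, y, z, w].
In Python, from bench import robot, read_camera, regions_of gives the robot as it stands.
- The arm moves only by the tool move_arm, never from a script. Its argument "rows" is a list of rows, each a list of 3 entries, a list of its own where there are three numbers: the opening, from -1 (shut) to 1 (fully open), then the shift along the tool's x, y, z in mm, then the turn about the tool's z in rad. A call has 1 to 10 rows; each row is the pose to reach, as a shift and turn from the pose measured when the call began, along the tool's axes at that moment; what a row does not reach only later rows make up. A row lasts 1/12 s, in which the tool goes at most 41.7 mm and 7.16 degrees, less where a joint would pass 70% of its speed; a pose out of reach is approached as far as the arm can. A call with a gripper value outside its range is refused whole. The fingers move at their own pace and stop on an object; the grip force is fixed at half the most. Time passes only in rows, so rows that repeat a pose let the fingers close. It gives the time, the measured TCP pose, the force and the opening at its end, in the units of the state.
- robot.get_obs(): the state, without advancing time (a new reading comes with each control period).
- read_camera(name): name is "scene" or "top" or "wrist"; returns a dict with "image" (384x512x3 uint8, blue, green, red), "range_z" (384x512 float32, m along the optical axis (not along the pixel's ray), 0 where there is no reading), "camera_matrix" (3x3 intrinsics, pixels), "R" (3x3) and "t" (3): a world point X has camera coordinates R X + t. Camera axes: x right, y down, z forward; pixel columns grow to the right and rows downward; lengths in m; the calibration is good to about 2 mm. A picture is of the moment at which its call begins.
- robot.job_done(): hands the job in, once; it reports no verdict.
Trained networks look in a picture, given as the dict that the camera call returned (one of the last four; its "shot" number tells which), for a name from the list of things; names that differ only in an ending like _2 or _b are one class to them, and where a whole thing is asked for, a point or a joint stands for the part that bears it (a point fixed in the world has none). Each returns a list of dicts, best first, with "score" (0 to 1); they miss things now and then, are a little off and sometimes report something else, mostly with a low value. They report only what shows in the picture. A call takes as long as a camera call.
- regions_of(picture, name): "region" (384x512 bool, what is visible of it) and "point" ([column, row] in pixels, amid what is visible of it).
The state is a dict: "time_s": time; "q": joint angles; "qd": joint speeds; "tau": joint torques, N m; "tcp_pos": TCP position; "ee_rot": TCP orientation; "contact_force": force on the tool from outside, world axes, zero at the start; "ft_torque": the same for the moment, N m; "width": finger opening in m.
Only numpy, scipy, OpenCV 4.12 (cv2) and the standard library are available. Lean on these libraries where they do the work, as an engineer would, in place of code of your own. Each camera call takes 0.05 s, during which the arm holds its last target.

## Task

On the white filter box of the microscope light, push the shutter knob with a fingertip all the way away from the robot until it stops, so that the light is shut off; only then turn the click-stop dial clockwise (seen from above) by exactly four clicks by pushing its upright fin with a fingertip, never clicking past the fourth or back the other way, and leave it resting in that click-stop. Only push the knob and the fin, do not pinch them between the fingers, and leave the lens, bottle and slide box where they stand.

Things in the scene. Friction and masses are not known exactly. Their poses are not given: they have to be found in the camera images.
- filter_box: fixed white metal box on the bench, 200 (its x) x 280 (its y) x 60 mm high; origin at the centre of its underside, z up. The dial is on its -y half, the shutter track on its +y half (centre line at y = +85 mm). It is yawed up to 0.35 rad; its +x points roughly away from the robot
- shutter_knob (a point): middle of the black shutter knob: an upright block 18 mm (along the slide) x 22 mm wide that stands 30 mm over its track (the track's surface is 3 mm over the box top); this point is 20 mm over the box top, 14 mm below the knob's top and 13 mm over the top of the knob's foot plate (22 x 26 x 3 mm). It slides along the filter box's +x axis, 2 N of friction, and stays where it is left
- shutter (a joint): slide of the shutter knob along the box's +x, m: 0 fully open, 0.040 fully shut, at a hard stop; it starts 0 to 12 mm from open
- knob_near: half of the knob's upright block that faces the robot (-x, the face to push), 9 x 22 x 24 mm; origin on the slide at the knob's foot
- knob_far: the other half (+x) of the knob's upright block, same size and origin; pushing the near face does not touch it, pinching does
- dial_seat: round fixed aluminium bezel, 120 mm across, 6 mm thick, lying on the box top with 12 dark tick marks, one for each click-stop (30 degrees apart); origin at its centre, on the box top
- dial_axis (a point): point on the dial's vertical axis at mid-height of the fin. The dial is a grey disc 96 mm across whose top is 14.5 mm over the box top (12 mm below this point), with a hub 18 mm across that rises 4 mm over the disc
- dial_fin (a point): middle of the dial's only fin, 28.5 mm from dial_axis and level with it: an upright radial black plate with a white line on top, on a grey disc,, 33 mm long (12 to 45 mm from the axis), 12 mm thick, from the disc up to 28 mm over it (its top is 16 mm above this point). The direction from dial_axis to here is where the dial points
- dial (a joint): turn of the dial since the start, rad, growing clockwise seen from above; 0 at the start, in a click-stop. Click-stops are 0.5236 rad (30 degrees) apart; four clicks is 2.094. From rest the turning moment rises to 0.13 N m a quarter of the way (about 4 N at 33 mm from the axis), falls to nothing half-way, then the dial jumps ahead by itself to the next stop and sits there
- fin_trail: the half of the fin's thickness whose face is pushed for clockwise turning, 6 x 33 x 24 mm; origin on the dial's axis, 20.5 mm below dial_axis. Its y axis points along the fin
- fin_lead: the other half of the fin's thickness, same size and origin; pushing the trailing face does not touch it, pinching does
- objective: loose aluminium microscope lens, 30 mm across, 42 mm tall, standing on the far end of the box top in line with the shutter track; origin at the centre of its underside. Leave alone
- oil_bottle: loose small amber bottle, 34 mm across, 75 mm tall, on the bench to the left of the box; origin under its centre. Leave alone
- slide_box: loose grey and white slide box, 95 x 85 x 33 mm, on the bench to the right of the box; origin under its centre. Leave alone

How it is judged:
By the outcome, as a careful person would: the job done as asked, in the order asked, and still so for the second after the job is handed in, with the robot touching nothing.
It also fails if it takes over 64 s, if anything falls off the work surface, if the arm or the gripper's body presses on something with over 40 N, if the wrist force passes 120 N, or if a joint passes its speed limit or range.

## Working session

There is one attempt and no reset: what is moved stays moved. The work goes in short steps, Python scripts to look and compute and a tool call to move; the robot and the scene stay as the last step left them, time stands still between calls to the robot, and variables do not carry over. Pictures are saved under pics/ and viewed, and the job is handed in when it is done.

Besides the shell and the picture viewer there is one more tool, called after "Call:" in YAML: its name, and indented under it one key for each argument. move_arm: Moves the arm, as the interface text tells. Its arguments: {"type":"object","properties":{"rows":{"type":"array","items":{"type":"array"}}},"required":["rows"]}

```bash
ls; mkdir -p pics
python3 - <<'E'
from bench import robot, read_camera, regions_of
import cv2,numpy as np
o=robot.get_obs()
for k in o: print(k,np.round(o[k],4))
for n in ["scene","top"]:
    p=read_camera(n); cv2.imwrite(f"pics/{n}0.png",p["image"]); print(n,p["R"],p["t"],p["camera_matrix"])
E
```

```text
pics
time_s 0.0
q [ 1.251   0.4684 -0.0116  1.6036  0.006   1.0714 -0.0563]
qd [-0.0006 -0.0009 -0.0006  0.0001  0.0004 -0.0014 -0.0018]
tau [-8.00000e-04 -5.20571e+01 -1.31000e-02 -2.43749e+01 -5.67000e-02
  1.72000e-02  2.00000e-04]
tcp_pos [ 0.1775 -0.6249  0.3017]
ee_rot [ 9.904e-01  1.379e-01 -2.000e-04 -9.000e-04]
contact_force [ 0.1127  0.2692 -0.1878]
ft_torque [-0.0373  0.0488 -0.0108]
width 0.0921
scene [[ 0.77718556  0.62893394  0.0206084 ]
 [ 0.35916321 -0.41645749 -0.83520354]
 [-0.51670533  0.65650991 -0.54955468]] [-0.51350159 -0.11622116  1.41748846] [[417.16976759   0.         256.85874899]
 [  0.         417.16976759 192.83429122]
 [  0.           0.           1.        ]]
top [[ 0.03403544 -0.99941182  0.00419664]
 [-0.975025   -0.03412646 -0.2194576 ]
 [ 0.21947174  0.00337751 -0.97561301]] [0.03127068 0.63594071 0.89030286] [[409.44315179   0.         257.15351433]
 [  0.         409.44315179 186.13804689]
 [  0.           0.           1.        ]]
```

View pics/scene0.png

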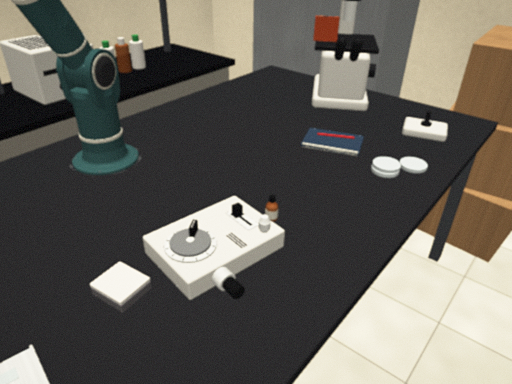

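View pics/top0.png

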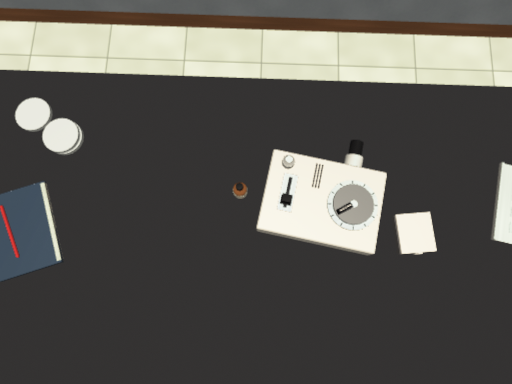

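The top view shows the box at about (320,200) with its far end up, the knob at (287,199) and the dial centre at (354,205). The fin points to (345,208), and the lens stands at (288,160). Next I'll measure these.

```bash
cat > h.py <<'E'
from bench import robot, read_camera, regions_of
import cv2,numpy as np
def cloud(p):
    K=p["camera_matrix"];z=p["range_z"].astype(float)
    v,u=np.mgrid[0:384,0:512]
    X=np.stack([(u-K[0,2])/K[0,0]*z,(v-K[1,2])/K[1,1]*z,z],-1)
    W=(X-p["t"])@p["R"]
    W[z<=0]=np.nan
    return W
def ray_at_z(p,uv,z):
    K=p["camera_matrix"];d=p["R"].T@np.array([(uv[0]-K[0,2])/K[0,0],(uv[1]-K[1,2])/K[1,1],1]);c=-p["R"].T@p["t"]
    return c+d*(z-c[2])/d[2]
def proj(p,X):
    c=p["R"]@np.asarray(X)+p["t"];c=p["camera_matrix"]@c;return c[:2]/c[2]
E
python3 - <<'E'
from h import *
for cam in ["top","scene"]:
    p=read_camera(cam);W=cloud(p)
    cv2.imwrite(f"pics/{cam}_big.png",cv2.resize(p["image"][130:270,220:450] if cam=="top" else p["image"][180:310,80:310],None,fx=3.4,fy=3.4,interpolation=cv2.INTER_CUBIC))
    for n in ["filter_box","dial_seat","shutter_knob","dial_fin","objective","oil_bottle","slide_box","fin_trail","knob_near"]:
        for r in regions_of(p,n)[:1]:
            P=W[r["region"]];P=P[~np.isnan(P[:,0])]
            if len(P)==0: print(n,"none");continue
            print(cam,n,round(r["score"],2),r["region"].sum(),np.round(r["point"],1),"mean",np.round(P.mean(0),4),"p5",np.round(np.percentile(P,5,0),4),"p95",np.round(np.percentile(P,95,0),4))
            if n=="filter_box" and cam=="top":
                m=(P[:,2]>np.percentile(P[:,2],50)-.006)
                print(" box z",np.median(P[:,2]),cv2.minAreaRect((P[m][:,:2]*1000).astype(np.float32)))
E
```

```text
top filter_box 0.93 8005 [309.2 200.3] mean [ 0.6085 -0.089   0.0586] p5 [ 0.5097 -0.2261  0.0503] p95 [0.7118 0.025  0.0629]
 box z 0.05917340031912616 ((623.614013671875, -105.16192626953125), (279.4609680175781, 229.6302490234375), 79.71749877929688)
top dial_seat 0.57 2017 [352.8 203. ] mean [ 0.5964 -0.1698  0.072 ] p5 [ 0.5498 -0.2188  0.0634] p95 [ 0.6455 -0.1235  0.0795]
top shutter_knob 0.5 116 [284.7 199.8] mean [ 0.6028 -0.0147  0.0854] p5 [ 0.5949 -0.025   0.0648] p95 [ 0.6132 -0.0038  0.0947]
top dial_fin 0.94 1296 [351.3 202.2] mean [ 0.5987 -0.1714  0.0756] p5 [ 0.5609 -0.2097  0.0708] p95 [ 0.6382 -0.133   0.0999]
top objective 0.65 142 [289.2 160.8] mean [ 0.6899 -0.0169  0.0921] p5 [ 0.6803 -0.0289  0.0738] p95 [ 0.7017 -0.0051  0.1028]
top oil_bottle 0.59 182 [239.8 189.9] mean [0.6265 0.0938 0.051 ] p5 [0.616  0.0799 0.0164] p95 [0.6388 0.1085 0.0755]
top slide_box 0.83 1641 [412.3 234.5] mean [ 0.5415 -0.3248  0.0293] p5 [ 0.4985 -0.3665  0.0075] p95 [ 0.5854 -0.2861  0.0348]
scene filter_box 0.98 6946 [223.7 250.1] mean [ 0.6427 -0.1268  0.0533] p5 [ 0.5174 -0.247   0.0195] p95 [0.7292 0.0053 0.0639]
scene dial_seat 0.83 1487 [191.3 243.7] mean [ 0.6088 -0.1788  0.0741] p5 [ 0.5616 -0.2223  0.0654] p95 [ 0.6512 -0.1307  0.0891]
scene shutter_knob 0.74 148 [236.9 205. ] mean [ 0.6083 -0.0198  0.0824] p5 [ 0.5958 -0.0283  0.0669] p95 [ 0.6159 -0.008   0.0957]
scene dial_fin 0.75 1017 [189.8 240. ] mean [ 0.6041 -0.1748  0.0776] p5 [ 0.5646 -0.2142  0.0721] p95 [ 0.6418 -0.1361  0.0995]
scene objective 0.47 173 [263.5 224.4] mean [ 0.6995 -0.0257  0.0868] p5 [ 0.6878 -0.0327  0.0657] p95 [ 0.7089 -0.0158  0.1031]
scene oil_bottle 0.71 256 [269.6 209.9] mean [0.6394 0.0865 0.0429] p5 [0.6236 0.0779 0.0117] p95 [0.6494 0.1007 0.0755]
scene slide_box 0.74 1007 [188. 241.] mean [ 0.6039 -0.1753  0.0775] p5 [ 0.5643 -0.2142  0.0721] p95 [ 0.6414 -0.1368  0.0985]
```

View pics/top_big.png

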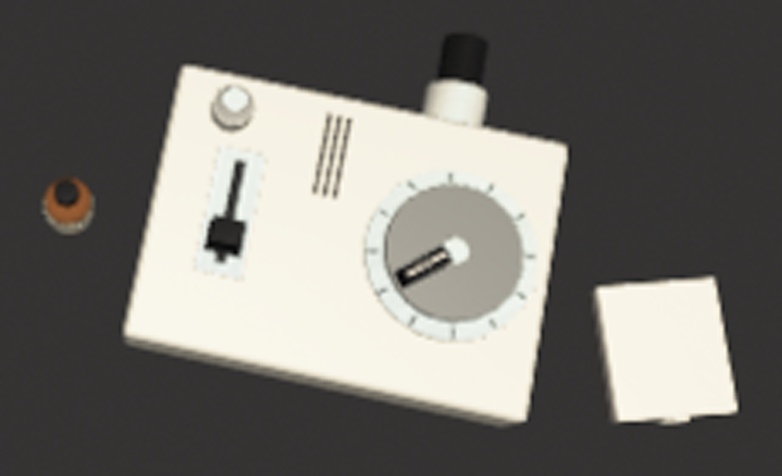

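View pics/scene_big.png

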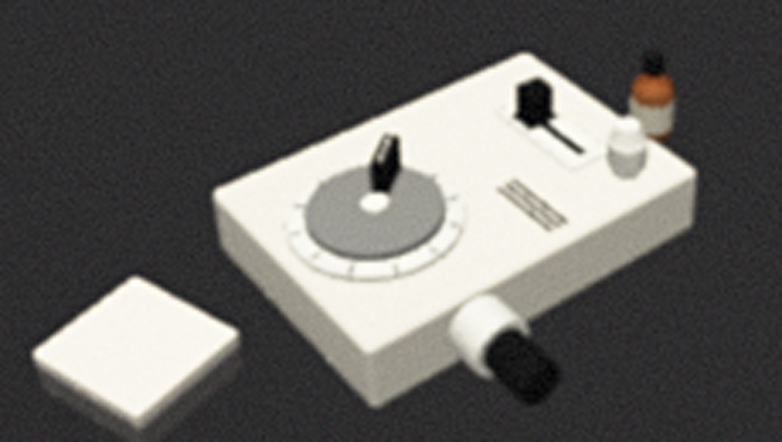

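Run:
```python
from h import *
from scipy.optimize import least_squares
loc=np.array([[.1,.14],[.1,-.14],[-.1,-.14],[-.1,.14]])
cs={"top":(np.array([[183,66],[567,147],[524,421],[124,337]])/3.4+[220,130]),
"scene":(np.array([[525,53],[695,172],[375,350],[215,190]])/3.4+[80,180])[[3,0,1,2]]}
# scene ordering: left,(back),(right),(front) -> identify below
for cam in ["top","scene"]:
    p=read_camera(cam)
    W=np.array([ray_at_z(p,c,.06)[:2] for c in cs[cam]]);
    if cam=="scene":
        # match by top ordering
        best=[W[np.argmin(np.linalg.norm(W-w,axis=1))] for w in Wt]; W=np.array(best)
    else: Wt=W
    print(cam,np.round(W,4).tolist())
    f=lambda x:(loc@np.array([[np.cos(x[2]),np.sin(x[2])],[-np.sin(x[2]),np.cos(x[2])]])+x[:2]-W).ravel()
    s=least_squares(f,[.6,-.1,-.2]);x=s.x;print(" fit",np.round(x,4),"res mm",np.round(s.fun*1000,1))
    c,sn=np.cos(x[2]),np.sin(x[2])
    # dial disc: grey pixels
    g=p["image"].astype(int);C=cloud(p)
    grey=((g.max(2)>95)&(g.max(2)<185)&(g.max(2)-g.min(2)<30)).astype(np.uint8)
    r0=ray=proj(p,[.6,-.172,.0745]);vv,uu=np.mgrid[0:384,0:512]
    grey[(abs(uu-r0[0])>32)|(abs(vv-r0[1])>30)]=0
    n,l,st,ce=cv2.connectedComponentsWithStats(grey);k=1+np.argmax(st[1:,4])
    cnt=max(cv2.findContours((l==k).astype(np.uint8),0,1)[0],key=cv2.contourArea)
    hull=cv2.convexHull(cnt)[:,0,:]
    H=np.array([ray_at_z(p,h,.0745)[:2] for h in cnt[:,0,:]])
    s=least_squares(lambda q:np.linalg.norm(H-q[:2],axis=1)-q[2],[.6,-.17,.048],loss="soft_l1",f_scale=.001)
    print(" dial centre",np.round(s.x,4),"in box",np.round([(s.x[0]-x[0])*c+(s.x[1]-x[1])*sn,-(s.x[0]-x[0])*sn+(s.x[1]-x[1])*c],4))
    # high black fin points
    for nm,r in (("knob",lambda L:(abs(L[...,1]-.085)<.03)&(L[...,0]<.05)),("fin",lambda L:(L[...,1]<-.0)&(abs(L[...,0])<.09))):
        d=C[...,:2]-x[:2];L=np.stack([d[...,0]*c+d[...,1]*sn,-d[...,0]*sn+d[...,1]*c],-1)
        m=r(L)&(abs(L[...,1])<.14)&(abs(L[...,0])<.1)&(C[...,2]>(.087 if nm=="knob" else .095))
        print(" ",nm,m.sum(),"box mean",np.round(L[m].mean(0),4),"world",np.round(C[m].mean(0),4), "min/max",np.round(L[m].min(0),4),np.round(L[m].max(0),4))
```

```text
top [[0.7294, 0.016], [0.6793, -0.2557], [0.4874, -0.22], [0.5347, 0.0513]]
 fit [ 0.6077 -0.1021 -0.179 ] res mm [ 1.6  1.9  1.9 -1.9 -3.  -2.1 -0.5  2.1]
 dial centre [ 0.5992 -0.1693  0.0462] in box [ 0.0036 -0.0677]
  knob 79 box mean [-0.0186  0.0847] world [ 0.6045 -0.0154  0.0922] min/max [-0.0275  0.0741] [-0.0081  0.0954]
  fin 82 box mean [-0.0149 -0.0472] world [ 0.5847 -0.1459  0.1013] min/max [-0.0281 -0.0625] [-0.0016 -0.0323]
scene [[0.7343, 0.0136], [0.6875, -0.2539], [0.4915, -0.2199], [0.5408, 0.049]]
 fit [ 0.6135 -0.1028 -0.177 ] res mm [ 2.3  3.8 -0.2 -4.4 -1.  -3.1 -1.   3.6]
 dial centre [ 0.6043 -0.1739  0.0472] in box [ 0.0034 -0.0716]
  knob 63 box mean [-0.0207  0.082 ] world [ 0.6075 -0.0184  0.0929] min/max [-0.0324  0.0716] [-0.013   0.0955]
  fin 72 box mean [-0.0164 -0.0505] world [ 0.5885 -0.1497  0.1018] min/max [-0.0319 -0.0649] [-0.0051 -0.0329]
```

Call:
move_arm:
  rows:
    - [-1,[27,-24,0],0.045]
    - [-1,[54,-48,0],0.09]
    - [-1,[81,-73,0],0.135]
    - [-1,[108,-97,0],0.18]
    - [-1,[135,-121,0],0.225]
    - [-1,[162,-146,0],0.27]
    - [-1,[189,-170,0],0.315]
    - [-1,[216,-194,0],0.36]
    - [-1,[243,-219,0],0.405]
    - [-1,[270,-243,0],0.45]

```text
time_s: 2.03
tcp_pos: [0.3716, -0.3161, 0.303]
ee_rot: [0.996, -0.088, 0.0, 0.0]
contact_force: [0.6, 0.8, 0.1]
width: 0.0276
```

```bash
cat > st.py <<'E'
from h import *
from scipy.spatial.transform import Rotation as Ro
def st(quiet=False):
    o=robot.get_obs();R=Ro.from_quat(o["ee_rot"]).as_matrix()
    if not quiet: print("t",o["time_s"],"tcp",np.round(o["tcp_pos"],4),"alpha",round(float(np.degrees(np.arctan2(R[1,0],R[0,0]))),2),"zax",np.round(R[:,2],3),"F",np.round(o["contact_force"],1),"w",round(float(o["width"]),4),"q7",round(float(o["q"][6]),2))
    return o,R
def delta(target,alpha_deg):
    o,R=st(); d=R.T@(np.asarray(target)-o["tcp_pos"]); a=np.degrees(np.arctan2(R[1,0],R[0,0]))
    print("shift mm",np.round(d*1000,1),"turn",round(float(np.radians(a-alpha_deg)),4))
E
python3 -c "
from st import *
delta([.566,-.0095,.25],-10.2)"
```

```text
t 2.0333 tcp [ 0.3716 -0.3161  0.303 ] alpha -10.06 zax [ 0. -0. -1.] F [0.6 0.8 0.1] w 0.0276 q7 -1.14
shift mm [ 137.9 -335.8   52.9] turn 0.0025
```

Call:
move_arm:
  rows:
    - [-1,[14,-34,5],0]
    - [-1,[28,-67,10],0]
    - [-1,[41,-101,15],0]
    - [-1,[55,-134,20],0]
    - [-1,[69,-168,25],0]
    - [-1,[83,-202,30],0]
    - [-1,[97,-235,35],0]
    - [-1,[110,-269,40],0]
    - [-1,[124,-302,45],0]
    - [-1,[138,-336,50],0]

```text
time_s: 2.87
tcp_pos: [0.5669, -0.008, 0.2529]
ee_rot: [0.996, -0.088, 0.0, 0.0]
contact_force: [0.8, -0.7, -0.1]
width: 0.0001
```

```bash
python3 -c "
from st import *
delta([.566,-.0095,.163],-10.2)
for n in ['wrist','top','scene']:
    p=read_camera(n); im=p['image']; cv2.imwrite(f'pics/{n}1.png',im); print(np.round(-p['R'].T@p['t'],3))
"
```

```text
t 2.8667 tcp [ 0.5669 -0.008   0.2529] alpha -10.08 zax [ 0.001 -0.001 -1.   ] F [ 0.8 -0.7 -0.1] w 0.0001 q7 -1.92
shift mm [-0.7  1.6 89.9] turn 0.0021
[ 0.634 -0.021  0.336]
[0.424 0.05  1.008]
[ 1.173 -0.656  0.693]
```

View pics/wrist1.png

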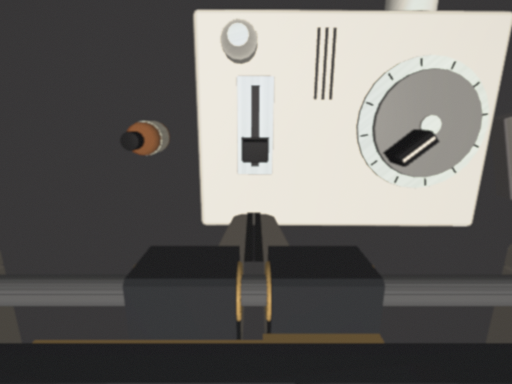

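View pics/scene1.png

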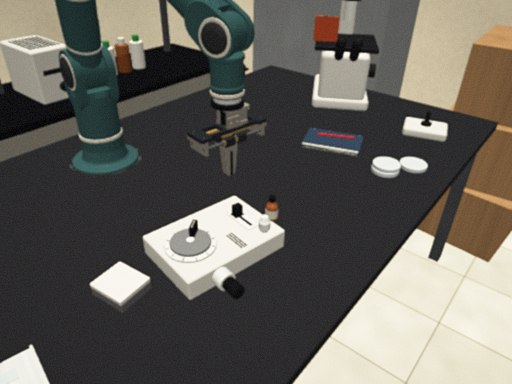

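The wrist picture shows the knob top at (255,148) in its track (240–272, 76–173). The dial centre is at (431,125), the fin runs from there towards (400,152), and the closed fingertips are at (254,215), lined up with the track.

Run:
```python
from st import *
from scipy.optimize import least_squares
p=read_camera("wrist");C=cloud(p);g=p["image"].astype(int)
print(p["camera_matrix"][0,0])
# box top corners
pts={"TL":(195,12),"BL":(202,226),"BR":(472,226),"TR":(511,12)}
for k,v in pts.items(): print(k,np.round(ray_at_z(p,v,.06),4))
m=(abs(C[...,2]-.06)<.006)&(g.min(2)>150);print("box z",np.median(C[m][:,2]))
grey=((g.max(2)>70)&(g.max(2)<150)&(g.max(2)-g.min(2)<30)).astype(np.uint8);vv,uu=np.mgrid[0:384,0:512]
grey[(uu<350)|(vv<55)|(vv>195)|(uu>495)]=0
n,l,s,c=cv2.connectedComponentsWithStats(grey);k=1+np.argmax(s[1:,4])
cnt=max(cv2.findContours((l==k).astype(np.uint8),0,1)[0],key=cv2.contourArea)[:,0,:]
H=np.array([ray_at_z(p,h,.0745)[:2] for h in cnt])
q=least_squares(lambda q:np.linalg.norm(H-q[:2],axis=1)-q[2],[.6,-.17,.048],loss="soft_l1",f_scale=.001).x
print("dial",np.round(q,4), "hub",np.round(ray_at_z(p,(431,125),.0785),4))
m=(C[...,2]>.097)&(C[...,2]<.108)&(uu>350)&(uu<480)&(vv<190)&(vv>60)
F=C[m];print("fin top",m.sum(),np.round(np.median(F,0),4)); r=cv2.minAreaRect((F[:,:2]*1000).astype(np.float32));print(r)
d=F.mean(0)[:2]-q[:2];print("fin dir",np.degrees(np.arctan2(d[1],d[0])),np.linalg.norm(d))
m=(C[...,2]>.090)&(C[...,2]<.097)&(uu>235)&(uu<280)&(vv<180)&(vv>125)
F=C[m];print("knob top",m.sum(),np.round(F.mean(0),4),cv2.minAreaRect((F[:,:2]*1000).astype(np.float32)))
m=(uu>225)&(uu<285)&(vv>205)&(vv<240)&(C[...,2]>.15)
F=C[m];print("tip",np.round(np.nanmin(F,0),4),np.round(np.nanmax(F,0),4))
cv2.imwrite("pics/w_fing.png",cv2.resize(p["image"][120:270,180:330],None,fx=4,fy=4))
```

```text
285.4597939776891
TL [0.7291 0.0162 0.06  ]
BL [0.5358 0.0522 0.06  ]
BR [ 0.4885 -0.2215  0.06  ]
TR [ 0.6827 -0.2522  0.06  ]
box z 0.061321930344819066
dial [ 0.6066 -0.1661  0.0389] hub [ 0.6006 -0.1712  0.0785]
fin top 756 [ 0.5867 -0.1475  0.1036]
((585.9800415039062, -148.4661102294922), (12.747528076171875, 33.50591278076172), 29.35359764099121)
fin dir 137.001941085247 0.027283360492969623
knob top 552 [ 0.6061 -0.0172  0.0947] ((605.8684692382812, -17.48066520690918), (21.98621368408203, 17.85442352294922), 79.89461517333984)
tip [ 0.5735 -0.0238  0.1648] [0.5798 0.0058 0.2082]
```

View pics/w_fing.png

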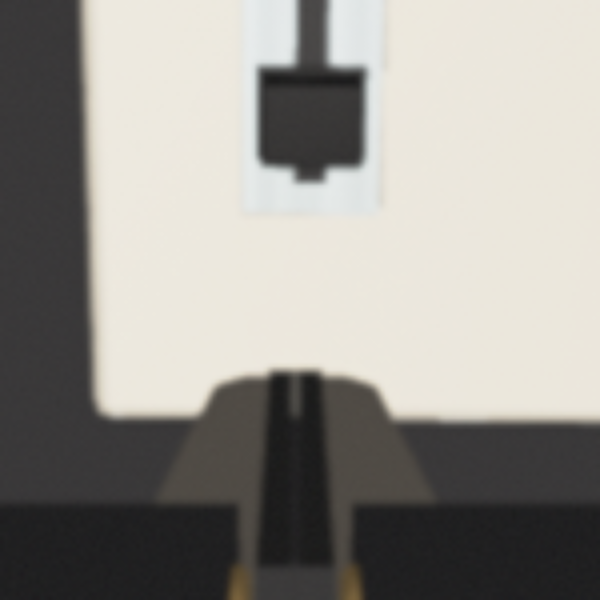

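Call:
move_arm:
  rows:
    - [-1,[0,2.5,20],0]
    - [-1,[0,2.5,40],0]
    - [-1,[0,2.5,60],0]
    - [-1,[0,2.5,75],0]
    - [-1,[0,2.5,85],0]
    - [-1,[0,2.5,89],0]
    - [-1,[0,2.5,89],0]
    - [-1,[0,2.5,89],0]

```text
time_s: 3.73
tcp_pos: [0.566, -0.0115, 0.1642]
ee_rot: [0.996, -0.087, 0.0, 0.0]
contact_force: [-0.3, 0.3, -0.2]
width: 0.0006
```

```bash
python3 -c "
from st import *
st()
for n in ['wrist','scene']:
    p=read_camera(n); im=p['image']; im=im[100:250,180:330] if n=='wrist' else im[170:270,160:300]; cv2.imwrite(f'pics/{n}2.png',cv2.resize(im,None,fx=4,fy=4))
"
```

```text
t 3.7333 tcp [ 0.566  -0.0115  0.1642] alpha -9.97 zax [ 0.001 -0.001 -1.   ] F [-0.3  0.3 -0.2] w 0.0006 q7 -1.95
```

View pics/wrist2.png

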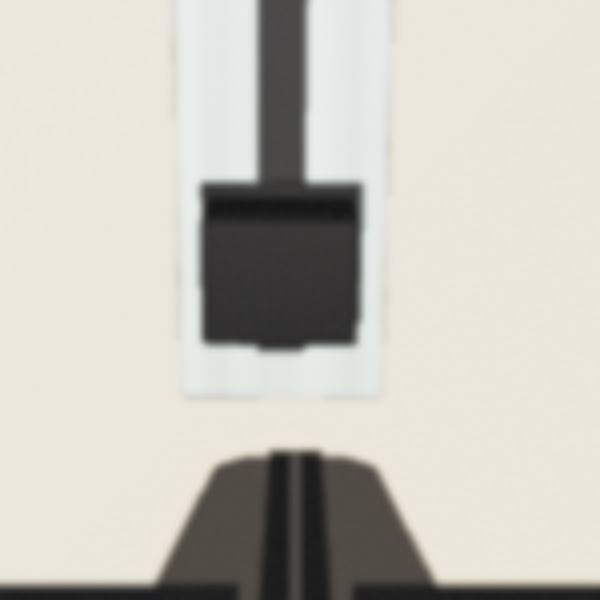

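View pics/scene2.png

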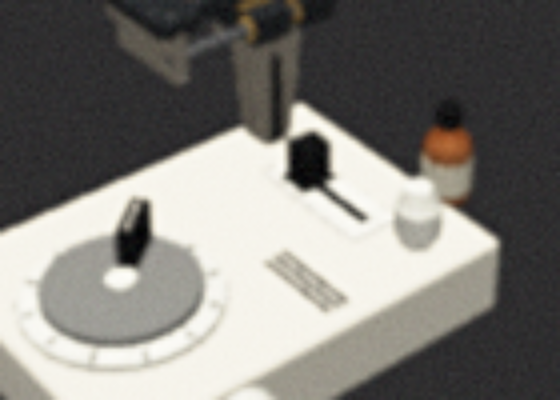

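The closed fingertips (crop 297,455) sit about 2 mm to the right of the knob's middle (281,280), and the path is clear. I'll shift left and push.

Call:
move_arm:
  rows:
    - [-1,[5,-2,0],0]
    - [-1,[10,-2,0],0]
    - [-1,[15,-2,0],0]
    - [-1,[19,-2,0],0]
    - [-1,[23,-2,0],0]
    - [-1,[27,-2,0],0]
    - [-1,[31,-2,0],0]
    - [-1,[35,-2,0],0]
    - [-1,[39,-2,0],0]
    - [-1,[43,-2,0],0]

```text
time_s: 4.67
tcp_pos: [0.6092, -0.0167, 0.1645]
ee_rot: [0.996, -0.087, 0.001, 0.0]
contact_force: [-1.1, 0.7, 1.4]
width: 0.0005
```

```bash
python3 -c "
from st import *
st()
p=read_camera('wrist'); im=p['image'][60:250,180:330]; cv2.imwrite('pics/wrist3.png',cv2.resize(im,None,fx=3,fy=3))
"
```

```text
t 4.6667 tcp [ 0.6092 -0.0167  0.1645] alpha -9.95 zax [ 0.001 -0.001 -1.   ] F [-1.1  0.7  1.4] w 0.0005 q7 -1.93
```

View pics/wrist3.png

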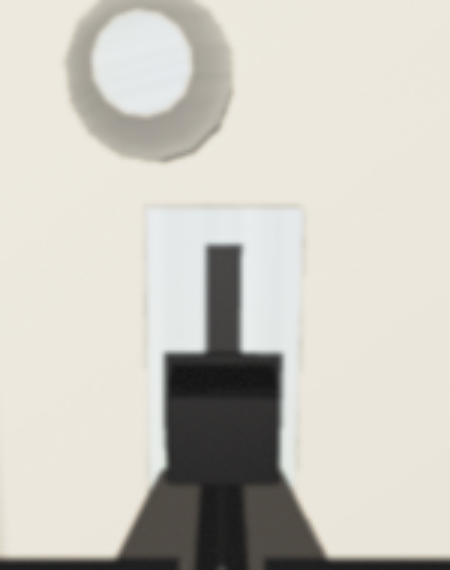

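The knob is moving with the fingertips and sits at crop (222,420). The slot still shows about 18 mm of travel ahead.

Call:
move_arm:
  rows:
    - [-1,[3,0,0],0]
    - [-1,[6,0,0],0]
    - [-1,[8,0,0],0]
    - [-1,[10,0,0],0]
    - [-1,[11.5,0,0],0]
    - [-1,[13,0,0],0]

```text
time_s: 5.22
tcp_pos: [0.6227, -0.0191, 0.1644]
ee_rot: [0.996, -0.087, 0.001, 0.0]
contact_force: [-2.3, -0.3, 0.4]
width: 0.0005
```

Call:
move_arm:
  rows:
    - [-1,[1,0,0],0]
    - [-1,[2,0,0],0]
    - [-1,[3,0,0],0]
    - [-1,[3,0,0],0]

```text
time_s: 5.55
tcp_pos: [0.6259, -0.0197, 0.1644]
ee_rot: [0.996, -0.087, 0.001, 0.0]
contact_force: [-1.5, 0.3, -0.5]
width: 0.0004
```

```bash
python3 -c "
from st import *
st()
p=read_camera('wrist'); im=p['image'][60:250,180:330]; cv2.imwrite('pics/wrist4.png',cv2.resize(im,None,fx=3,fy=3))
"
```

```text
t 5.55 tcp [ 0.6259 -0.0197  0.1644] alpha -9.97 zax [ 0.002 -0.001 -1.   ] F [-1.5  0.3 -0.5] w 0.0004 q7 -1.92
```

View pics/wrist4.png

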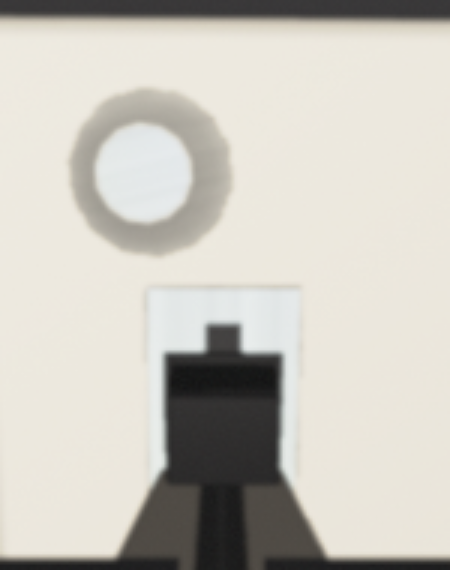

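Call:
move_arm:
  rows:
    - [-1,[0.8,0,0],0]
    - [-1,[1.6,0,0],0]
    - [-1,[2.4,0,0],0]
    - [-1,[3,0,0],0]

```text
time_s: 5.93
tcp_pos: [0.6268, -0.0198, 0.1644]
ee_rot: [0.996, -0.087, -0.002, 0.0]
contact_force: [-10.7, 1.5, 8.2]
width: 0.0005
```

Call:
move_arm:
  rows:
    - [-1,[0.8,0,0],0]
    - [-1,[1.6,0,0],0]
    - [-1,[2,0,0],0]

```text
time_s: 6.18
tcp_pos: [0.6271, -0.0198, 0.1644]
ee_rot: [0.996, -0.087, -0.004, 0.001]
contact_force: [-9.9, 1.2, 7.8]
width: 0.0003
```

Call:
move_arm:
  rows:
    - [-1,[0.8,0,0],0]
    - [-1,[1.6,0,0],0]
    - [-1,[2,0,0],0]

```text
time_s: 6.43
tcp_pos: [0.6275, -0.0198, 0.1645]
ee_rot: [0.996, -0.087, -0.006, 0.001]
contact_force: [-9.6, 0.7, 6.4]
width: 0.0004
```

Call:
move_arm:
  rows:
    - [-1,[-8,0,0],0]
    - [-1,[-18,0,0],0]
    - [-1,[-28,0,0],0]
    - [-1,[-28,0,-25],0]
    - [-1,[-28,0,-55],0]
    - [-1,[-28,0,-85],0]
    - [-1,[-28,0,-85],0]
    - [-1,[-28,0,-85],0]

```text
time_s: 7.1
tcp_pos: [0.6021, -0.0149, 0.2521]
ee_rot: [0.996, -0.087, -0.003, 0.001]
contact_force: [-0.5, 0.3, -0.6]
width: 0.0004
```

```bash
cat > dial.py <<'E'
from st import *
def dial(p,save=None,near=(.6006,-.1715)):
    C=cloud(p);d=C[...,:2]-np.array(near)
    m=(C[...,2]>.096)&(C[...,2]<.108)&(np.linalg.norm(d,axis=-1)<.055)
    n,l,s,c=cv2.connectedComponentsWithStats(m.astype(np.uint8));k=1+np.argmax(s[1:,4]);m=l==k
    F=C[m];r=cv2.minAreaRect((F[:,:2]*1000).astype(np.float32));c=np.array(r[0])/1000
    dd=c-near;th=np.degrees(np.arctan2(dd[1],dd[0]))
    a=r[2] if r[1][0]>r[1][1] else r[2]+90
    a+=180*np.round((th-a)/180)
    u=np.array([np.cos(np.radians(a)),np.sin(np.radians(a))])
    print("fin px",m.sum(),"centre",np.round(c,4),"size",np.round(r[1],1),"dir(hub)",round(th,1),"dir(rect)",round(a,1),"axis from fin",np.round(c-.0285*u,4),"z",np.median(F[:,2]).round(4))
E
python3 -c "
from dial import *
st()
p=read_camera('wrist'); cv2.imwrite('pics/wrist5.png',p['image']); dial(p)
C=cloud(p);vv,uu=np.mgrid[0:384,0:512]
m=(C[...,2]>.090)&(C[...,2]<.0975)&(np.hypot(C[...,0]-.64,C[...,1]+.023)<.03)
print('knob',m.sum(),np.round(C[m].mean(0),4),cv2.minAreaRect((C[m][:,:2]*1000).astype(np.float32)))
p=read_camera('top');dial(p)
"
```

```text
t 7.1 tcp [ 0.6021 -0.0149  0.2521] alpha -9.94 zax [-0.007 -0.001 -1.   ] F [-0.5  0.3 -0.6] w 0.0004 q7 -1.9
fin px 723 centre [ 0.586  -0.1484] size [13.2 33.3] dir(hub) 122.2 dir(rect) 119.0 axis from fin [ 0.5999 -0.1733] z 0.1034
knob 570 [ 0.6452 -0.0248  0.0947] ((644.9794311523438, -24.778186798095703), (21.129854202270508, 17.762969970703125), 79.88217163085938)Traceback (most recent call last):
  File "<string>", line 8, in <module>
    p=read_camera('top');dial(p)
                         ~~~~^^^
  File "dial.py", line 5, in dial
    n,l,s,c=cv2.connectedComponentsWithStats(m.astype(np.uint8));k=1+np.argmax(s[1:,4]);m=l==k
                                                                     ~~~~~~~~~^^^^^^^^^
    return _wrapfunc(a, 'argmax', axis=axis, out=out, **kwds)
    return bound(*args, **kwds)
ValueError: attempt to get argmax of an empty sequence
```

View pics/wrist5.png

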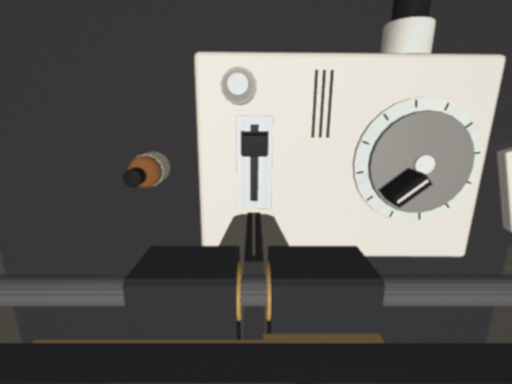

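The knob moved from 0.606 to 0.645 in x, which is 39.8 mm along the slide, and a 10 N reaction showed the stop. The shutter is shut, and the lens at (237,85) was not touched. Next is the dial.

```bash
cat >> dial.py <<'E'
AX=np.array([.6002,-.1722])
def pos(th,off,r=32,ax=AX):
    t=np.radians(th);return ax+r/1e3*np.array([np.cos(t),np.sin(t)])+off/1e3*np.array([-np.sin(t),np.cos(t)])
E
python3 -c "
from dial import *
P=pos(120.5,30);print(P)
delta([*P,.252],30.5)"
```

```text
[ 0.5581099  -0.15985402]
t 7.2 tcp [ 0.6006 -0.0151  0.2493] alpha -9.94 zax [-0.013 -0.001 -1.   ] F [ 0.3 -0.2  0.1] w 0.0004 q7 -1.9
shift mm [-16.9 150.   -2. ] turn -0.7058
```

Call:
move_arm:
  rows:
    - [-1,[-2,17,0],-0.08]
    - [-1,[-4,34,0],-0.16]
    - [-1,[-6,50,0],-0.24]
    - [-1,[-8,67,0],-0.32]
    - [-1,[-10,84,0],-0.4]
    - [-1,[-12,100,0],-0.48]
    - [-1,[-14,117,0],-0.56]
    - [-1,[-16,134,0],-0.64]
    - [-1,[-17,150,-2],-0.706]
    - [-1,[-17,150,-2],-0.706]

```text
time_s: 8.03
tcp_pos: [0.5564, -0.1637, 0.2503]
ee_rot: [0.965, 0.261, -0.008, -0.001]
contact_force: [-0.2, -0.9, -0.6]
width: 0.0006
```

```bash
python3 -c "
from dial import *
P=pos(120.5,30)
delta([*P,.171],30.5)
p=read_camera('wrist'); cv2.imwrite('pics/wrist6.png',p['image']); dial(p)
g=p['image']
"
```

```text
t 8.0333 tcp [ 0.5564 -0.1637  0.2503] alpha 30.3 zax [-0.016 -0.002 -1.   ] F [-0.2 -0.9 -0.6] w 0.0006 q7 -1.0
shift mm [ 4.5 -2.  79.3] turn -0.0034
fin px 651 centre [ 0.5864 -0.1488] size [12.  32.8] dir(hub) 122.0 dir(rect) 120.3 axis from fin [ 0.6008 -0.1734] z 0.1038
```

View pics/wrist6.png

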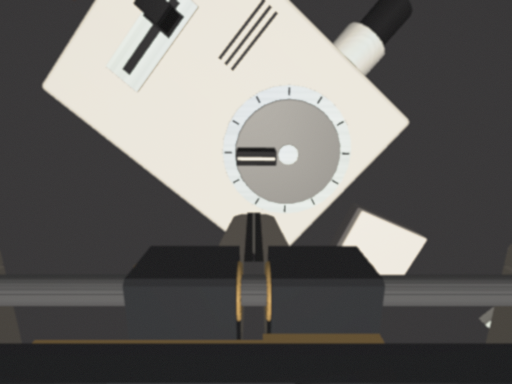

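The fin is level in the picture at (256,157), the hub is at (288,155), and the fingertips at (254,213) point at the fin's middle. I'll descend on the near side of the fin.

Call:
move_arm:
  rows:
    - [-1,[1,-1,20],0]
    - [-1,[2,-1,40],0]
    - [-1,[3,-1,60],0]
    - [-1,[3,-1,70],0]
    - [-1,[3,-1,78],0]
    - [-1,[3,-1,78],0]
    - [-1,[3,-1,78],0]

```text
time_s: 8.67
tcp_pos: [0.5583, -0.1586, 0.1725]
ee_rot: [0.965, 0.261, -0.007, -0.002]
contact_force: [-0.3, -0.0, -0.2]
width: 0.0008
```

```bash
python3 -c "
from dial import *
delta([*pos(120.5,16),.171],30.5)
p=read_camera('wrist'); cv2.imwrite('pics/wrist7.png',p['image']); dial(p)
p=read_camera('scene'); cv2.imwrite('pics/scene7.png',cv2.resize(p['image'][170:290,120:280],None,fx=4,fy=4)); dial(p)
"
```

```text
t 8.6667 tcp [ 0.5583 -0.1586  0.1725] alpha 30.25 zax [-0.015 -0.    -1.   ] F [-0.3 -0.  -0.2] w 0.0008 q7 -1.05
shift mm [13.2  1.   1.4] turn -0.0044
fin px 1405 centre [ 0.5862 -0.1486] size [12.5 33.2] dir(hub) 122.2 dir(rect) 119.0 axis from fin [ 0.6    -0.1735] z 0.1037
fin px 67 centre [ 0.5871 -0.1485] size [12.1 36.3] dir(hub) 120.4 dir(rect) 115.8 axis from fin [ 0.5995 -0.1741] z 0.1028
```

View pics/wrist7.png

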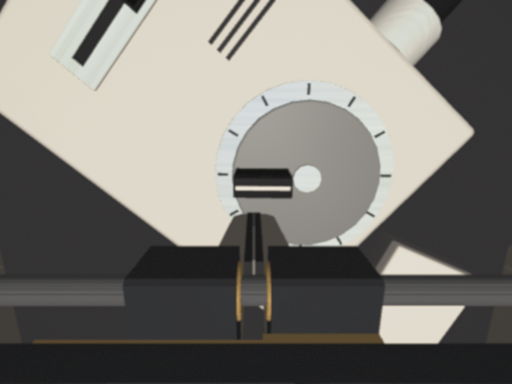

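View pics/scene7.png

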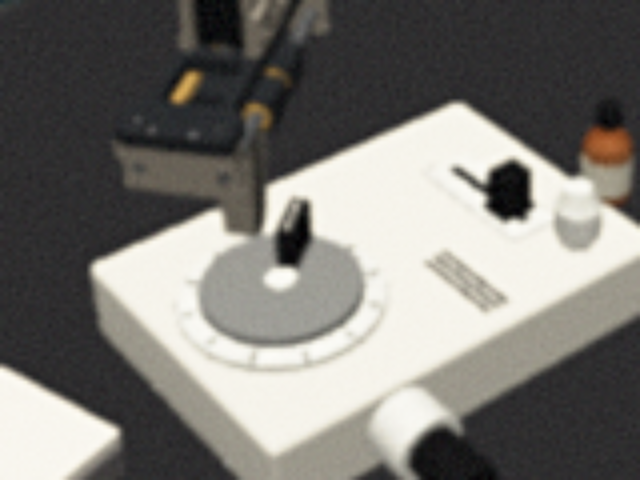

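```bash
cat >> dial.py <<'E'
AX=np.array([.6002,-.1727])
def plan(ths,off=16,r=33,z=.1715,ax=AX):
    o,R=st();a=np.degrees(np.arctan2(R[1,0],R[0,0]))
    tip=o["tcp_pos"]+.088*R[:,2]
    # where the tip is now, in terms of theta of tool
    rel=tip[:2]-ax;th=a+90;t=np.radians(th)
    print("tip now: r",round(1e3*(rel@[np.cos(t),np.sin(t)]),1),"off",round(1e3*(rel@[-np.sin(t),np.cos(t)]),1),"tool theta",round(th,1),"tipz",round(tip[2],4))
    for th in ths:
        P=pos(th,off,r,ax);d=R.T@np.array([P[0]-tip[0],P[1]-tip[1],0])
        print(th,np.round(d*1000,1),"turn",round(float(np.radians(a+90-th)),3))
E
python3 -c "
from dial import *
plan([120,118,115,112,109,106,104,103,102,101,100])"
```

```text
t 8.7667 tcp [ 0.5587 -0.1591  0.1734] alpha 30.22 zax [-0.013 -0.001 -1.   ] F [ 0.1 -0.4  0.3] w 0.0005 q7 -1.05
tip now: r 33.2 off 30.1 tool theta 120.2 tipz 0.0854
120 [14.2  0.2 -0.2] turn 0.004
118 [15.4 -0.4 -0.2] turn 0.039
115 [17.2 -1.1 -0.2] turn 0.091
112 [19.  -1.7 -0.2] turn 0.144
109 [20.8 -2.3 -0.2] turn 0.196
106 [22.7 -2.7 -0.3] turn 0.248
104 [23.9 -2.9 -0.3] turn 0.283
103 [24.6 -3.  -0.3] turn 0.301
102 [25.2 -3.1 -0.3] turn 0.318
101 [25.8 -3.2 -0.3] turn 0.336
100 [26.5 -3.3 -0.3] turn 0.353
```

Call:
move_arm:
  rows:
    - [-1,[4,0,1.5],0]
    - [-1,[8,0,1.5],0]
    - [-1,[11,0,1.5],0]
    - [-1,[14,0,1.5],0]
    - [-1,[15.5,-0.4,1.5],0.04]
    - [-1,[17,-1.1,1.5],0.09]
    - [-1,[18.5,-1.6,1.5],0.13]
    - [-1,[19,-1.7,1.5],0.144]

```text
time_s: 9.43
tcp_pos: [0.5736, -0.1484, 0.1718]
ee_rot: [0.982, 0.19, -0.008, -0.001]
contact_force: [-3.4, -1.3, 3.4]
width: 0.0006
```

```bash
python3 -c "
from dial import *
p=read_camera('wrist'); cv2.imwrite('pics/wrist8.png',p['image'][50:260,150:430]); dial(p)
plan([110,107,105,104,103,102,101,100])
"
```

```text
fin px 1556 centre [ 0.5884 -0.1466] size [13.6 34.5] dir(hub) 116.0 dir(rect) 112.4 axis from fin [ 0.5993 -0.1729] z 0.1037
t 9.4833 tcp [ 0.5737 -0.1483  0.1718] alpha 21.91 zax [-0.015 -0.002 -1.   ] F [-4.7 -1.4  2.7] w 0.0004 q7 -1.2
tip now: r 32.9 off 16.7 tool theta 111.9 tipz 0.0838
110 [ 1.9 -0.7 -0. ] turn 0.033
107 [ 3.6 -1.4 -0. ] turn 0.086
105 [ 4.8 -1.8 -0.1] turn 0.121
104 [ 5.4 -2.  -0.1] turn 0.138
103 [ 6.  -2.2 -0.1] turn 0.156
102 [ 6.7 -2.4 -0.1] turn 0.173
101 [ 7.3 -2.6 -0.1] turn 0.19
100 [ 7.9 -2.7 -0.1] turn 0.208
```

View pics/wrist8.png

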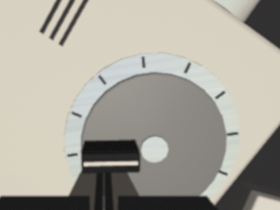

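The fingertips are flush on the fin's trailing face (crop 110,165), with about 5 N and the dial 8° along, at the peak of the first click. I'll keep pushing past half-way.

Call:
move_arm:
  rows:
    - [-1,[1.8,-0.7,0],0.033]
    - [-1,[3.2,-1.2,0],0.07]
    - [-1,[4.4,-1.6,0],0.105]
    - [-1,[5.4,-2,0],0.138]
    - [-1,[6.4,-2.3,0],0.165]
    - [-1,[6.7,-2.4,0],0.173]

```text
time_s: 9.98
tcp_pos: [0.5796, -0.1431, 0.1718]
ee_rot: [0.994, 0.105, -0.007, -0.0]
contact_force: [-0.1, 0.8, -1.5]
width: 0.0008
```

```bash
python3 -c "
from dial import *
p=read_camera('wrist'); cv2.imwrite('pics/wrist9.png',p['image'][50:260,150:430]); dial(p)
plan([99,96,93,91,90,88,86,84,82,80,78,76,74,73,72,71])
"
```

```text
fin px 1393 centre [ 0.6016 -0.1451] size [33.2 12.7] dir(hub) 87.8 dir(rect) 87.0 axis from fin [ 0.6001 -0.1735] z 0.1036
t 10.0333 tcp [ 0.5795 -0.1431  0.1718] alpha 12.02 zax [-0.014 -0.001 -1.   ] F [ 0.3  0.4 -0.2] w 0.0006 q7 -1.35
tip now: r 33.4 off 15.3 tool theta 102.0 tipz 0.0838
99 [ 1.1 -0.4 -0. ] turn 0.053
96 [ 2.9 -1.1 -0. ] turn 0.105
93 [ 4.7 -1.7 -0.1] turn 0.157
91 [ 5.9 -2.1 -0.1] turn 0.192
90 [ 6.5 -2.2 -0.1] turn 0.21
88 [ 7.8 -2.5 -0.1] turn 0.245
86 [ 9.1 -2.8 -0.1] turn 0.28
84 [10.3 -3.  -0.1] turn 0.315
82 [11.6 -3.1 -0.2] turn 0.349
80 [12.9 -3.2 -0.2] turn 0.384
78 [14.1 -3.3 -0.2] turn 0.419
76 [15.4 -3.3 -0.2] turn 0.454
74 [16.7 -3.3 -0.2] turn 0.489
73 [17.3 -3.2 -0.2] turn 0.507
72 [18.  -3.2 -0.2] turn 0.524
71 [18.6 -3.2 -0.3] turn 0.541
```

View pics/wrist9.png

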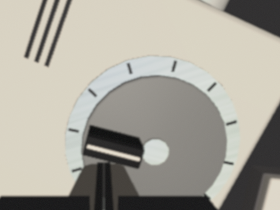

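One click is done: the fin has jumped to about 88–90° and the fingertips are clear behind it. On to click 2.

Call:
move_arm:
  rows:
    - [-1,[2.5,-1,0],0.09]
    - [-1,[5,-1.8,0],0.165]
    - [-1,[7.8,-2.5,0],0.245]
    - [-1,[9.1,-2.8,0],0.28]
    - [-1,[10.3,-3,0],0.315]
    - [-1,[11.6,-3.1,0],0.35]
    - [-1,[12.9,-3.2,0],0.384]
    - [-1,[14.1,-3.3,0],0.419]
    - [-1,[15.4,-3.3,0],0.454]
    - [-1,[16,-3.3,0],0.472]

```text
time_s: 10.87
tcp_pos: [0.5942, -0.1365, 0.1715]
ee_rot: [0.991, -0.131, -0.007, 0.002]
contact_force: [-1.4, 0.2, -0.3]
width: 0.0005
```

```bash
python3 -c "
from dial import *
p=read_camera('wrist'); dial(p)
plan([75,74,73,72,71,70])
"
```

```text
fin px 1580 centre [ 0.6075 -0.1448] size [34.9 13.8] dir(hub) 75.5 dir(rect) 74.9 axis from fin [ 0.6001 -0.1723] z 0.1036
t 10.9167 tcp [ 0.5946 -0.1364  0.1715] alpha -15.07 zax [-0.014 -0.001 -1.   ] F [-0.   1.2 -0.5] w 0.0003 q7 -1.77
tip now: r 33.1 off 16.0 tool theta 74.9 tipz 0.0835
75 [-0.1  0.2  0. ] turn -0.001
74 [ 0.5 -0.1 -0. ] turn 0.016
73 [ 1.1 -0.4 -0. ] turn 0.034
72 [ 1.7 -0.6 -0. ] turn 0.051
71 [ 2.3 -0.9 -0. ] turn 0.069
70 [ 2.8 -1.1 -0. ] turn 0.086
```

Right at the balance point of click 2; a touch more.

Call:
move_arm:
  rows:
    - [-1,[0.8,-0.3,0],0.025]
    - [-1,[1.6,-0.5,0],0.045]
    - [-1,[1.6,-0.5,0],0.045]
    - [-1,[1.6,-0.5,0],0.045]

```text
time_s: 11.25
tcp_pos: [0.5965, -0.1363, 0.1715]
ee_rot: [0.988, -0.153, -0.007, 0.002]
contact_force: [0.1, -0.8, 1.0]
width: 0.0001
```

```bash
python3 -c "
from dial import *
p=read_camera('wrist'); cv2.imwrite('pics/wrist10.png',p['image'][50:260,150:430]); dial(p)
plan([69,66,63,60,58,56,54,52,50,48,46,45,44,43,42,41])
"
```

```text
fin px 1390 centre [ 0.6145 -0.149 ] size [33.3 12.4] dir(hub) 58.3 dir(rect) 59.7 axis from fin [ 0.6001 -0.1736] z 0.1036
t 11.3 tcp [ 0.5964 -0.1363  0.1714] alpha -17.62 zax [-0.014 -0.001 -1.   ] F [-0.1 -0.  -0.6] w 0.0004 q7 -1.81
tip now: r 33.0 off 15.8 tool theta 72.4 tipz 0.0835
69 [ 1.7 -0.9 -0. ] turn 0.059
66 [ 3.5 -1.6 -0.1] turn 0.111
63 [ 5.4 -2.1 -0.1] turn 0.164
60 [ 7.2 -2.6 -0.1] turn 0.216
58 [ 8.5 -2.9 -0.1] turn 0.251
56 [ 9.7 -3.2 -0.1] turn 0.286
54 [11.  -3.3 -0.2] turn 0.321
52 [12.3 -3.5 -0.2] turn 0.356
50 [13.5 -3.6 -0.2] turn 0.391
48 [14.8 -3.6 -0.2] turn 0.425
46 [16.1 -3.7 -0.2] turn 0.46
45 [16.7 -3.6 -0.2] turn 0.478
44 [17.4 -3.6 -0.2] turn 0.495
43 [18.  -3.6 -0.2] turn 0.513
42 [18.7 -3.5 -0.3] turn 0.53
41 [19.3 -3.5 -0.3] turn 0.548
```

View pics/wrist10.png

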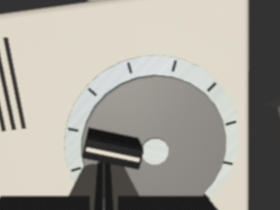

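Two clicks are done, with the fin at about 60°. On to click 3.

Call:
move_arm:
  rows:
    - [-1,[2.5,-1.2,0],0.085]
    - [-1,[5.4,-2.1,0],0.164]
    - [-1,[7.2,-2.6,0],0.216]
    - [-1,[8.5,-2.9,0],0.251]
    - [-1,[9.7,-3.2,0],0.286]
    - [-1,[11,-3.3,0],0.321]
    - [-1,[12.3,-3.5,0],0.356]
    - [-1,[13.5,-3.6,0],0.391]
    - [-1,[14.8,-3.6,0],0.425]
    - [-1,[16.1,-3.6,0],0.46]

```text
time_s: 12.13
tcp_pos: [0.612, -0.1372, 0.1711]
ee_rot: [0.927, -0.375, -0.007, 0.003]
contact_force: [-2.5, 0.9, 1.2]
width: 0.0002
```

```bash
python3 -c "
from dial import *
p=read_camera('wrist'); dial(p)
plan([45,44,43,42,41,40])
"
```

```text
fin px 1586 centre [ 0.62   -0.1515] size [35.  13.8] dir(hub) 45.9 dir(rect) 46.7 axis from fin [ 0.6004 -0.1722] z 0.1037
t 12.1833 tcp [ 0.6124 -0.1374  0.1711] alpha -44.14 zax [-0.015 -0.001 -1.   ] F [-1.4 -0.1  0.4] w 0.0008 q7 -2.2
tip now: r 32.9 off 16.7 tool theta 45.9 tipz 0.0831
45 [ 1.2 -0.4 -0. ] turn 0.015
44 [ 1.8 -0.7 -0. ] turn 0.033
43 [ 2.4 -0.9 -0. ] turn 0.05
42 [ 3.  -1.2 -0. ] turn 0.067
41 [ 3.6 -1.4 -0.1] turn 0.085
40 [ 4.2 -1.6 -0.1] turn 0.102
```

Call:
move_arm:
  rows:
    - [-1,[1.2,-0.4,0],0.02]
    - [-1,[1.8,-0.7,0],0.035]
    - [-1,[2.4,-0.9,0],0.05]
    - [-1,[2.7,-1,0],0.06]
    - [-1,[2.7,-1,0],0.06]

```text
time_s: 12.6
tcp_pos: [0.6153, -0.1388, 0.1711]
ee_rot: [0.915, -0.404, -0.007, 0.003]
contact_force: [-0.1, 0.5, -0.3]
width: 0.0004
```

```bash
python3 -c "
from dial import *
p=read_camera('wrist'); cv2.imwrite('pics/wrist11.png',p['image'][50:260,150:430]); dial(p)
plan([39,36,33,30,28,26,24,22,20,18,16,15,14,13,12,11])
"
```

```text
fin px 1391 centre [ 0.6249 -0.1593] size [32.9 12.5] dir(hub) 26.6 dir(rect) 30.1 axis from fin [ 0.6002 -0.1736] z 0.1037
t 12.65 tcp [ 0.6152 -0.1387  0.1711] alpha -47.57 zax [-0.015 -0.001 -1.   ] F [0.1 0.4 0. ] w 0.0004 q7 -2.25
tip now: r 33.0 off 15.8 tool theta 42.4 tipz 0.0831
39 [ 1.8 -0.9 -0. ] turn 0.06
36 [ 3.6 -1.6 -0.1] turn 0.112
33 [ 5.4 -2.2 -0.1] turn 0.165
30 [ 7.3 -2.7 -0.1] turn 0.217
28 [ 8.5 -2.9 -0.1] turn 0.252
26 [ 9.8 -3.2 -0.1] turn 0.287
24 [11.  -3.4 -0.1] turn 0.322
22 [12.3 -3.5 -0.2] turn 0.356
20 [13.6 -3.6 -0.2] turn 0.391
18 [14.9 -3.7 -0.2] turn 0.426
16 [16.1 -3.7 -0.2] turn 0.461
15 [16.8 -3.7 -0.2] turn 0.479
14 [17.4 -3.6 -0.2] turn 0.496
13 [18.1 -3.6 -0.2] turn 0.514
12 [18.7 -3.6 -0.2] turn 0.531
11 [19.3 -3.5 -0.2] turn 0.548
```

View pics/wrist11.png

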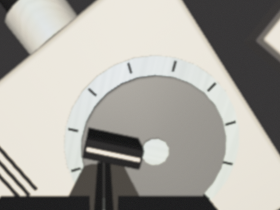

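Three clicks are done, with the fin at 30°. Now the last one, stopping short of half-way first.

Call:
move_arm:
  rows:
    - [-1,[2.5,-1.2,0],0.085]
    - [-1,[5.4,-2.1,0],0.165]
    - [-1,[7.2,-2.6,0],0.216]
    - [-1,[8.5,-2.9,0],0.251]
    - [-1,[9.7,-3.2,0],0.286]
    - [-1,[11,-3.4,0],0.321]
    - [-1,[12.3,-3.5,0],0.356]
    - [-1,[13.5,-3.6,0],0.391]
    - [-1,[14.8,-3.6,0],0.425]
    - [-1,[16.1,-3.6,0],0.46]

```text
time_s: 13.48
tcp_pos: [0.6282, -0.1468, 0.1708]
ee_rot: [0.799, -0.602, -0.007, 0.005]
contact_force: [-1.5, 1.4, 2.0]
width: 0.0005
```

```bash
python3 -c "
from dial import *
p=read_camera('wrist'); dial(p)
plan([15,14,13,12,11,10])
"
```

```text
fin px 1606 centre [ 0.6282 -0.164 ] size [35.3 14. ] dir(hub) 15.2 dir(rect) 16.8 axis from fin [ 0.6009 -0.1722] z 0.1037
t 13.5333 tcp [ 0.6285 -0.1473  0.1708] alpha -74.06 zax [-0.016  0.    -1.   ] F [-0.9  0.6  0.4] w 0.0006 q7 -2.63
tip now: r 32.8 off 17.1 tool theta 15.9 tipz 0.0828
15 [ 1.6 -0.5 -0. ] turn 0.016
14 [ 2.2 -0.7 -0. ] turn 0.034
13 [ 2.8 -1.  -0. ] turn 0.051
12 [ 3.4 -1.2 -0. ] turn 0.069
11 [ 4.  -1.5 -0. ] turn 0.086
10 [ 4.6 -1.7 -0. ] turn 0.104
```

Call:
move_arm:
  rows:
    - [-1,[1.2,-0.4,0],0.02]
    - [-1,[1.8,-0.7,0],0.035]
    - [-1,[2.4,-0.9,0],0.05]
    - [-1,[2.7,-1,0],0.06]
    - [-1,[2.7,-1,0],0.06]

```text
time_s: 13.95
tcp_pos: [0.6303, -0.1502, 0.1709]
ee_rot: [0.78, -0.626, -0.006, 0.005]
contact_force: [-0.5, 0.2, 1.2]
width: 0.0002
```

```bash
python3 -c "
from dial import *
p=read_camera('wrist'); cv2.imwrite('pics/wrist12.png',p['image'][50:260,150:430]); dial(p)
plan([14,12,10])
"
```

```text
fin px 1393 centre [ 0.6286 -0.1745] size [12.5 33.1] dir(hub) -6.1 dir(rect) -2.1 axis from fin [ 0.6001 -0.1734] z 0.1036
t 14.0 tcp [ 0.6303 -0.15    0.1708] alpha -77.51 zax [-0.016 -0.    -1.   ] F [-0.8 -0.6 -0.8] w 0.0007 q7 -2.68
tip now: r 32.9 off 15.9 tool theta 12.5 tipz 0.0828
14 [-0.9  0.4  0. ] turn -0.026
12 [ 0.2 -0.2 -0. ] turn 0.008
10 [ 1.4 -0.7 -0. ] turn 0.043
```

View pics/wrist12.png

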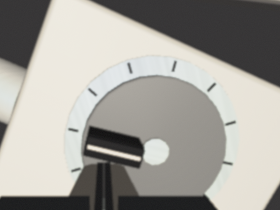

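The fourth click has gone over: the fin is at about −1° and clear of the fingertips. I'll back off, lift and check.

Call:
move_arm:
  rows:
    - [-1,[-5,0,0],0]
    - [-1,[-10,0,0],0]
    - [-1,[-15,0,0],0]
    - [-1,[-15,0,-25],0]
    - [-1,[-15,0,-55],0]
    - [-1,[-30,0,-85],0]
    - [-1,[-45,0,-100],0]
    - [-1,[-45,0,-100],0]

```text
time_s: 14.67
tcp_pos: [0.6238, -0.1022, 0.2753]
ee_rot: [0.781, -0.624, -0.004, 0.002]
contact_force: [-0.0, 0.7, -0.2]
width: 0.0004
```

```bash
python3 -c "
from dial import *
st()
p=read_camera('wrist'); cv2.imwrite('pics/wrist13.png',p['image']); dial(p)
p=read_camera('scene'); cv2.imwrite('pics/scene13.png',cv2.resize(p['image'][170:310,80:310],None,fx=3.4,fy=3.4,interpolation=cv2.INTER_CUBIC))
W=cloud(p)
for n in ['objective','oil_bottle','shutter_knob']:
    for r in regions_of(p,n)[:1]: print(n,r['score'],np.round(np.nanmean(W[r['region']],0),4),r['point'])
dial(p)
"
```

```text
t 14.6667 tcp [ 0.6238 -0.1022  0.2753] alpha -77.25 zax [-0.009  0.002 -1.   ] F [-0.   0.7 -0.2] w 0.0004 q7 -2.76
fin px 543 centre [ 0.6285 -0.1735] size [32.9 11.9] dir(hub) -4.1 dir(rect) 0.0 axis from fin [ 0.6    -0.1735] z 0.1037
objective 0.58 [ 0.6966 -0.0207  0.0843] [258.8, 224.0]
oil_bottle 0.52 [ 0.6072 -0.1791  0.0783] [186.7, 239.6]
fin px 84 centre [ 0.6288 -0.1718] size [13.8 33.3] dir(hub) -0.7 dir(rect) -0.7 axis from fin [ 0.6003 -0.1715] z 0.1024
```

View pics/wrist13.png

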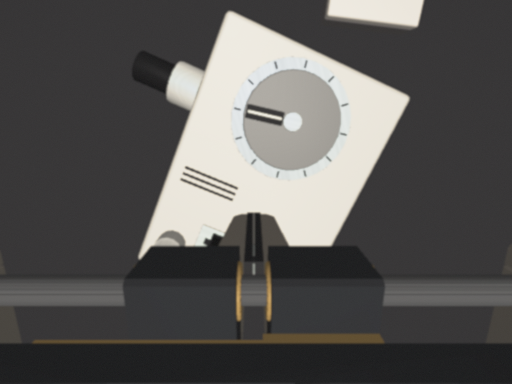

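View pics/scene13.png

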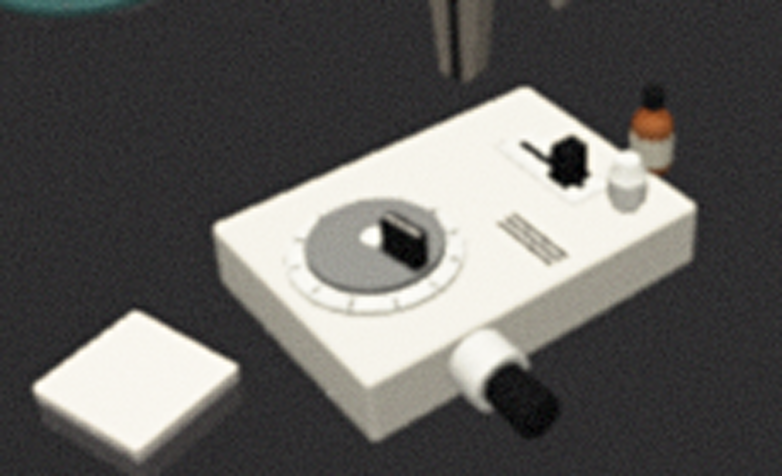

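The fin at (265,114) points at its tick mark (237,108), at 0.0°: 120° from the start, four clicks. The knob is at the far end of its track, and the lens, bottle and slide box are where they were.

```bash
python3 -c "
from bench import robot
print(robot.job_done())"
```

```text
the job is handed in; nothing more can be done
None
```

The shutter is shut, and the dial was then turned four clicks clockwise and left in that click-stop. I handed the job in at about 14.8 s on the robot's clock; no verdict is reported.

- **Shutter:** I pushed the knob's near face with the closed fingertips until it stopped against about 10 N. The wrist camera measured about 39.8 mm of travel along the slide, out of 40 mm.
- **Dial:** I pushed only the fin's trailing face, one click at a time. The wrist camera read the fin at about 120°, 88°, 60°, 30° and finally 0.0°, lined up with its tick mark. The scene camera read −0.7° at the end. The −2.1° reading just after the last jump was gone once the arm had backed off.
- **Other items:** The lens, bottle and slide box look unmoved in the last scene picture, and the gripper is clear of everything.
- **Checks that failed or disagreed:**
  - In the last scene picture the detector did not find the knob and mistook the dial for the bottle, so I checked the knob and bottle by eye there.
  - Measuring the fin in the top view failed after the shutter push, so I didn't use that view for the dial.
  - At the start, the top and scene cameras disagreed by up to 6 mm, so I relied on the wrist camera for the pushes.

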